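# Find the full coin tin for the till

### The arm

A 6-joint arm with a two-finger parallel gripper is mounted at the origin on a cart in front of the work surface, level with it; the furniture and walls round the work are solid. World frame = base frame: x ahead of the robot, y to its left, z up, the work surface at z = 0. Lengths are in mm, angles in rad, forces in N, time in s.
With the tool pointing down it reaches from about 375 to 925 mm from the base axis. Payload 5.7 kg.
Tool frame: the origin (TCP) lies at the very end of the fingers, on their centre line; the grasp point (between the pads) lies 19 mm behind it; z points along the fingers, y is the line along which they close (so a half turn about z gives the same grasp; the last joint's range is limited). The gripper opens to 88 mm and grips with 3 to 60 N. Pads are 20 mm wide; open, the fingers measure 115 mm over their backs; the gripper's body (75 mm by 178 mm) begins 61 mm behind the grasp point.
Start: joints at [1.103, 0.359, 1.51, -0, 1.272, -0.115], TCP at [207.307, 563.015, 222.623] pointing down, gripper open.
Joint ranges: [-2.97, 2.97], [-1.01, 2.36], [0.21, 2.38], [-0.96, 4.11], [0.2, 2.71], [-2.98, 2.98]. Speed limits (rad/s): [2.39, 2.39, 3.14, 3.14, 3.14, 3.14].

### API

Orientations are given as a unit quaternion [x, y, z, w].
In Python, from rig import * gives the robot as it stands. The module is installed in compiled form; this text tells all that it offers.
- The arm moves only by the tool apply_moves, never from a script. Its argument "moves" is a list of rows, each an object with "dp": the shift along the tool's x, y, z in m, a list of three; "twist": the turn about the tool's z in rad. A call has 1 to 8 rows; each row is the pose to reach, as a shift and turn from the pose commanded when the call began, along the tool's axes at that moment; what a row does not reach only later rows make up. A row lasts 1/12 s, in which the tool goes at most 41.7 mm and 7.16 degrees, less where a joint would pass 70% of its speed; a pose out of reach is approached as far as the arm can. A call with a gripper value outside its range is refused whole. "claw" is the opening, from -1 (shut) to 1 (fully open), set as the call begins (left out, the last holds). The fingers move at their own pace and stop on an object; "squeeze" is the grip in N (left out, the last holds). Time passes only in rows, so rows that repeat a pose let the fingers close. It gives the time, the measured TCP pose, the force, the opening and the grip force at its end, in the units of the state.
- read_state(): the state, without advancing time (a new reading comes with each control period).
- read_camera(name): name is "scene" or "top" or "wrist"; returns (picture, depth): 480x640x3 uint8, red, green, blue; 480x640 float32, mm along the optical axis (not along the pixel's ray), 0 where there is no reading.
- camera_model(name): a dict with "vertical_fov" (degrees; the focal length in pixels is half the picture's height over the tangent of half this angle, whatever the lens; pixels are square), "cx", "cy" (the principal point, pixels), "position" and "attitude" of the camera in the world. Camera axes: x right, y up, looking along -z (the intrinsics and any distortion apply to the point x, -y, -z); pixel columns grow to the right and rows downward; lengths in mm; the calibration is good to about 2 mm. The wrist camera is an equidistant fisheye: a pixel r from the principal point sees the ray r / f radians off the axis. A picture is of the moment at which its call begins: read the wrist's pose just before it. camera_model takes no time and is no camera call; for the wrist camera it gives the pose at the moment of the call.
- sign_off(): hands the job in; it is judged then, once.
The state is a dict: "time_s": time; "joint_pos": joint angles; "joint_vel": joint speeds; "effort": joint torques, N m; "tcp_pos": TCP position; "tcp_rot": TCP orientation; "contact_force": force on the tool from outside, world axes, zero at the start; "torque": the same for the moment, N m; "grip_width": opening from 0.0 (shut) to 1.0 (fully open); "grasp_force": force on a finger pad.
Only numpy, scipy, OpenCV 4.12 (cv2) and the standard library are available. Lean on these libraries where they do the work, as an engineer would, in place of code of your own. Each camera call takes 0.05 s, during which the arm holds its last target. There are 200 camera calls.

### The job

The till is out of change, and only one of the three identical coin tins in the chest's drawer is well filled. Pull the drawer fully open by its handle and leave it open; then, working along from left to right, lift each tin clear of the drawer for a moment to feel its weight and stand it back in its bay, upright and without dropping it. Finish with the heaviest tin in the gripper, held still and upright with its underside higher than the top of the chest (the program ends while holding it), the other two standing in the drawer and the other things on the counter left where they are.

Things in the scene. Friction and masses are not known exactly. Their poses are not given: they have to be found in the camera images.
- chest: shallow wooden counter chest with one drawer, fixed to the counter: 350 mm wide (358 over its top board), 104 mm deep, 130 mm tall. Origin on the counter under the middle of the drawer's front face when shut; x points from the front to the back of the chest, y to the left as seen facing it, z up. Shut, it hides the tins; with the drawer right out they stand free in front of the carcass
- drawer (a joint): how far the chest's drawer is pulled out, 0 = shut, 0.085 = stop (m); it slides along the chest's -x (towards the robot), against about 1.2 N of friction, and stays put. Its front is 100 mm tall; its sides and back rise only 31 mm above its floor, the two low dividers 22 mm. Inside it is 72 mm front to back, in three bays 100 mm wide, one tin in each
- drawer_handle (a point): middle of the drawer's handle, a round steel bar 10 mm thick and 110 mm long, along the chest's y, 102 mm above the counter, its centre line 36 mm in front of the drawer's front (31 mm clear gap); it moves with the drawer and its axes are the chest's
- drawer_floor (a point): point on the floor of the drawer (upper face, 21 mm above the counter) at the middle of the middle bay, 50 mm behind the drawer's front face; moves with the drawer, axes as the chest's. The bays' middles lie at y = +0.105 (left), 0 and -0.105 (right) of it
- tin_left: coin tin that starts in the drawer's left bay as seen from the robot; all three look alike: square, bare metal, fixed lid, 56 x 56 mm (57.6 across the lid), 88 mm tall; origin at the centre of its underside, z up, sides along its x and y, at the start parallel to the chest's. They weigh 0.1 to 0.7 kg, the contents hardly shift; which is heaviest changes, by at least 150 g over either other
- tin_middle: coin tin that starts in the drawer's middle bay as seen from the robot; all three look alike: square, bare metal, fixed lid, 56 x 56 mm (57.6 across the lid), 88 mm tall; origin at the centre of its underside, z up, sides along its x and y, at the start parallel to the chest's. They weigh 0.1 to 0.7 kg, the contents hardly shift; which is heaviest changes, by at least 150 g over either other
- tin_right: coin tin that starts in the drawer's right bay as seen from the robot; all three look alike: square, bare metal, fixed lid, 56 x 56 mm (57.6 across the lid), 88 mm tall; origin at the centre of its underside, z up, sides along its x and y, at the start parallel to the chest's. They weigh 0.1 to 0.7 kg, the contents hardly shift; which is heaviest changes, by at least 150 g over either other
- price_card: price card in a log slice, 27 x 50 x 84 mm, on top of the chest near its back left corner; a bystander, origin under its centre
- dough_timer: round wind-up timer, 64 mm wide, 56 mm tall, right of the chest; a bystander, origin under its centre
- tape_dispenser: tape dispenser, 38 x 131 x 66 mm, left of the chest; a bystander, origin under its centre
- enamel_cup: low cup with a handle, 64 x 89 x 48 mm, to the right; a bystander, origin under its centre
- pencil: pencil, 117 mm long, lying on the counter to the right; a bystander, origin under its centre
- peanut_jar: jar with a dark cap, 64 mm wide, 99 mm tall, to the right; a bystander, origin under its centre

How it is judged (in metres and radians):
On the way, in this order (a step that is already met when the one before it is completed fails the run):
1. the drawer is pulled open (at least 70 mm) (value of joint drawer above 0.07 m), for 0.2 s.
2. the left tin is lifted clear of the drawer in the gripper (at least 20 mm, for 0.2 s) (height (world z) of tin_left above 0.041 m and contact force between tin_left and the fingers above 1 N and contact force between tin_left and chest below 0.05 N), for 0.2 s.
3. the middle tin is lifted clear of the drawer in the gripper (at least 20 mm, for 0.2 s) (height (world z) of tin_middle above 0.041 m and contact force between tin_middle and the fingers above 1 N and contact force between tin_middle and chest below 0.05 N), for 0.2 s.
4. the right tin is lifted clear of the drawer in the gripper (at least 20 mm, for 0.2 s) (height (world z) of tin_right above 0.041 m and contact force between tin_right and the fingers above 1 N and contact force between tin_right and chest below 0.05 N), for 0.2 s.
At the end, for the whole second after the job is handed in: the heaviest tin held in the gripper, underside over 130 mm above the counter, within 0.3 rad of upright, still, carried by nothing else; the two others upright, still and untouched in their bays, neither loading it by over 4.4 N; drawer open by over 55 mm (((value of joint drawer above 0.055 m and height (world z) of tin_left above 0.13 m and angle between tin_left's own z axis and vertical below 0.3 rad and linear speed of tin_left below 0.03 m/s and contact force between tin_left and the fingers above 1 N and contact force between tin_left and chest below 0.05 N and (height (world z) of tin_middle below 0.035 m and x of tin_middle in the frame of drawer_floor between -0.05 and 0.05 m and y of tin_middle in the frame of drawer_floor between -0.05 and 0.05 m and angle between tin_middle's own z axis and vertical below 0.1 rad and linear speed of tin_middle below 0.02 m/s and contact force between tin_middle and the fingers below 0.05 N and contact force between tin_middle and tin_left below 0.05 N and contact force between tin_middle and chest between 0.6 and 4.4 N) and (height (world z) of tin_right below 0.035 m and x of tin_right in the frame of drawer_floor between -0.05 and 0.05 m and y of tin_right in the frame of drawer_floor between -0.155 and -0.055 m and angle between tin_right's own z axis and vertical below 0.1 rad and linear speed of tin_right below 0.02 m/s and contact force between tin_right and the fingers below 0.05 N and contact force between tin_right and tin_left below 0.05 N and contact force between tin_right and chest between 0.6 and 4.4 N)) or (value of joint drawer above 0.055 m and height (world z) of tin_middle above 0.13 m and angle between tin_middle's own z axis and vertical below 0.3 rad and linear speed of tin_middle below 0.03 m/s and contact force between tin_middle and the fingers above 1 N and contact force between tin_middle and chest below 0.05 N and (height (world z) of tin_left below 0.035 m and x of tin_left in the frame of drawer_floor between -0.05 and 0.05 m and y of tin_left in the frame of drawer_floor between 0.055 and 0.155 m and angle between tin_left's own z axis and vertical below 0.1 rad and linear speed of tin_left below 0.02 m/s and contact force between tin_left and the fingers below 0.05 N and contact force between tin_left and tin_middle below 0.05 N and contact force between tin_left and chest between 0.6 and 4.4 N) and (height (world z) of tin_right below 0.035 m and x of tin_right in the frame of drawer_floor between -0.05 and 0.05 m and y of tin_right in the frame of drawer_floor between -0.155 and -0.055 m and angle between tin_right's own z axis and vertical below 0.1 rad and linear speed of tin_right below 0.02 m/s and contact force between tin_right and the fingers below 0.05 N and contact force between tin_right and tin_middle below 0.05 N and contact force between tin_right and chest between 0.6 and 4.4 N)) or (value of joint drawer above 0.055 m and height (world z) of tin_right above 0.13 m and angle between tin_right's own z axis and vertical below 0.3 rad and linear speed of tin_right below 0.03 m/s and contact force between tin_right and the fingers above 1 N and contact force between tin_right and chest below 0.05 N and (height (world z) of tin_left below 0.035 m and x of tin_left in the frame of drawer_floor between -0.05 and 0.05 m and y of tin_left in the frame of drawer_floor between 0.055 and 0.155 m and angle between tin_left's own z axis and vertical below 0.1 rad and linear speed of tin_left below 0.02 m/s and contact force between tin_left and the fingers below 0.05 N and contact force between tin_left and tin_right below 0.05 N and contact force between tin_left and chest between 0.6 and 4.4 N) and (height (world z) of tin_middle below 0.035 m and x of tin_middle in the frame of drawer_floor between -0.05 and 0.05 m and y of tin_middle in the frame of drawer_floor between -0.05 and 0.05 m and angle between tin_middle's own z axis and vertical below 0.1 rad and linear speed of tin_middle below 0.02 m/s and contact force between tin_middle and the fingers below 0.05 N and contact force between tin_middle and tin_right below 0.05 N and contact force between tin_middle and chest between 0.6 and 4.4 N)))); the arm keeps its last pose, push and grip.
It fails at once if a bystander is disturbed (moved over 25 mm) (distance of any of price_card, dough_timer, tape_dispenser, enamel_cup, pencil, peanut_jar from where it was at the start of the episode above 0.025 m).
It fails at once if a tin is tipped over 0.5 rad (angle between any of tin_left, tin_middle, tin_right's own z axis and vertical above 0.5 rad).
It fails at once if a tin is dropped (falls faster than 0.6 m/s out of the fingers) ((linear speed of tin_left above 0.6 m/s and contact force between tin_left and the fingers below 0.05 N) or (linear speed of tin_middle above 0.6 m/s and contact force between tin_middle and the fingers below 0.05 N) or (linear speed of tin_right above 0.6 m/s and contact force between tin_right and the fingers below 0.05 N)).
It also fails if it takes over 69 s, if anything falls off the work surface, if the arm or the gripper's body presses on something with over 40 N, if the wrist force passes 120 N, or if a joint passes its speed limit or range.

## Working session

There is one attempt and no reset: what is moved stays moved. The work goes in short steps, Python scripts to look and compute and a tool call to move; the robot and the scene stay as the last step left them, time stands still between calls to the robot, and variables do not carry over. Pictures are saved under pics/ and viewed, at most 10 in all, crops included, and the job is handed in when it is done.

Besides the shell and the picture viewer there is one more tool, called after "Request:" by a JSON object that holds its "fn" and its "kwargs", one argument or row to a line. apply_moves: Moves the arm, as the interface text tells. Its arguments: {"type":"object","properties":{"moves":{"type":"array","items":{"type":"object","properties":{"dp":{"type":"array","items":{"type":"number"}},"twist":{"type":"number"}}}},"claw":{"type":"number"},"squeeze":{"type":"number"}},"required":["moves"]}

```bash
mkdir -p pics
python3 - <<'E'
from rig import *
import cv2,numpy as np
s=read_state();print({k:np.round(v,3) for k,v in s.items()})
ims=[]
for n in("scene","top"):
    im,d=read_camera(n);np.savez(f"{n}0.npz",im=im,d=d);print(n,camera_model(n))
    cv2.imwrite(f"pics/{n}0.png",im[:,:,::-1])
E
```

```text
{'time_s': np.float64(0.0), 'joint_pos': array([ 1.103,  0.36 ,  1.511, -0.   ,  1.273, -0.115]), 'joint_vel': array([-0.001,  0.   , -0.001,  0.   , -0.001,  0.001]), 'effort': array([ 1.0000e-03, -5.1538e+01, -2.7073e+01,  6.8000e-02,  3.5000e-02,
       -0.0000e+00]), 'tcp_pos': array([207.002, 562.426, 221.812]), 'tcp_rot': array([ 0.175,  0.984, -0.001, -0.   ]), 'contact_force': array([-0.22 ,  0.459, -0.445]), 'torque': array([-0.031,  0.062, -0.002]), 'grasp_force': np.float64(0.0), 'grip_width': np.float64(0.999)}
scene {'vertical_fov': 46.39526027174013, 'cx': 320.1421357607959, 'cy': 239.76240381480864, 'position': array([  68.90459349, -910.43893563, 1314.61858602]), 'attitude': array([ 0.31375152, -0.07938002, -0.24920066,  0.9127748 ])}
top {'vertical_fov': 55.24670611006601, 'cx': 313.4944748634931, 'cy': 237.50082070929787, 'position': array([ 308.0193551 ,  -85.68947417, 1222.83967825]), 'attitude': array([ 0.06108796, -0.05921356, -0.70029707,  0.70876373])}
```

View pics/scene0.png

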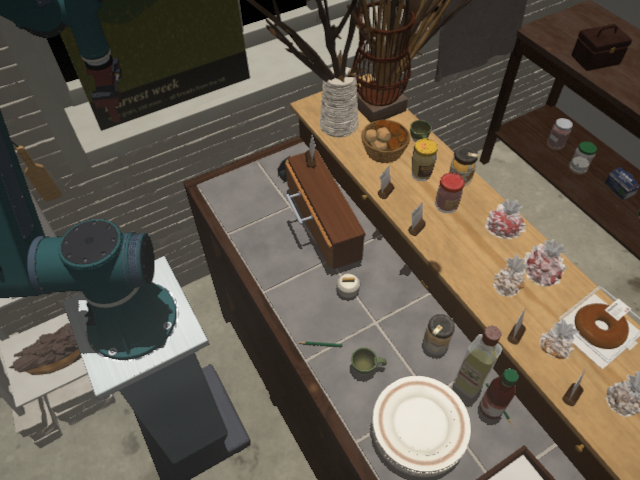

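View pics/top0.png

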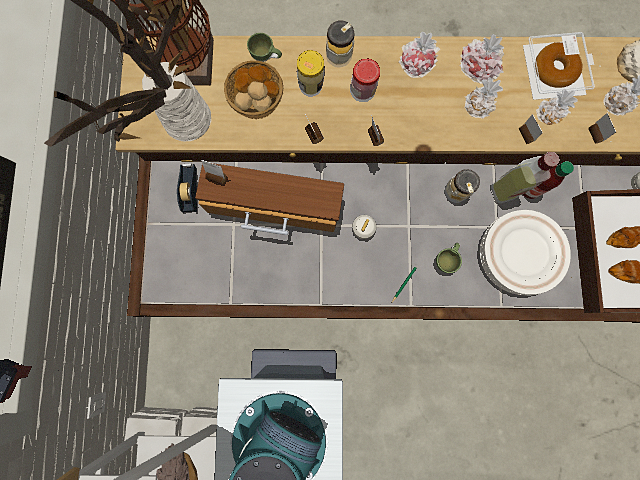

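The top view shows the chest turned slightly: its top corners are near (198,168), (343,182) and (338,230), with the handle at about (267,227). The timer is at (364,227), the dispenser at (188,188) and the card at (214,172).

```bash
cat > h.py <<'E'
from rig import *
import cv2,numpy as np
from scipy.spatial.transform import Rotation as R
def cloud(d,c):
    f=240/np.tan(np.radians(c["vertical_fov"]/2));v,u=np.mgrid[:480,:640]
    p=np.stack([(u-c["cx"])/f*d,-(v-c["cy"])/f*d,-d],-1)
    return R.from_quat(c["attitude"]).apply(p.reshape(-1,3)).reshape(480,640,3)+c["position"]
E
python3 - <<'E'
from h import *
for n in("top","scene"):
    z=np.load(n+"0.npz");P=cloud(z["d"],camera_model(n));ok=z["d"]>0
    roi=np.zeros((480,640),bool)
    if n=="top": roi[150:250,170:350]=1
    else: roi[150:275,280:370]=1
    m=(ok&roi&(abs(P[...,2]-130)<7)).astype(np.uint8)
    k,l,st,_=cv2.connectedComponentsWithStats(m);i=1+np.argmax(st[1:,4]);q=P[l==i]
    r=cv2.minAreaRect(q[:,:2].astype(np.float32));print(n,len(q),q[:,2].mean(),r,cv2.boxPoints(r).round().tolist())
    hsv=cv2.cvtColor(z["im"],cv2.COLOR_RGB2HSV)
    h=ok&roi&(hsv[...,1]<60)&(hsv[...,2]>130)&(P[...,2]>85)&(P[...,2]<120)
    q=P[h];print("handle",len(q),q.mean(0) if len(q) else 0,cv2.minAreaRect(q[:,:2].astype(np.float32)) if len(q) else 0)
    for nm,lo,hi in(("tall",150,230),("mid",30,75)):
        mm=(ok&roi&(P[...,2]>lo)&(P[...,2]<hi)); print(nm,mm.sum(),np.percentile(P[mm],[3,97],axis=0).round().tolist())
E
```

```text
top 5151 130.0274165809038 ((612.7454833984375, 28.39007568359375), (357.8807373046875, 97.779052734375), 81.70054626464844) [[539.0, -142.0], [635.0, -156.0], [687.0, 198.0], [590.0, 213.0]]
handle 243 [526.53730213  40.71864746 106.41769771] ((535.7459716796875, 39.297279357910156), (116.43196868896484, 40.93748092651367), 82.01577758789062)
tall 363 [[629.0, -101.0, 150.0], [710.0, 181.0, 213.0]]
mid 1855 [[537.0, -149.0, 32.0], [727.0, 282.0, 73.0]]
scene 2994 131.60167205543524 ((615.80859375, 28.139190673828125), (364.1745300292969, 99.11520385742188), 81.82788848876953) [[541.0, -145.0], [639.0, -159.0], [691.0, 201.0], [593.0, 215.0]]
handle 126 [527.18842727  40.83357458 108.02704109] ((537.0147705078125, 40.29685974121094), (114.18058013916016, 39.41010284423828), 80.45255279541016)
tall 843 [[638.0, -29.0, 150.0], [788.0, 165.0, 171.0]]
mid 1254 [[537.0, -150.0, 31.0], [732.0, 271.0, 73.0]]
```

Request:
{"fn": "apply_moves", "kwargs": {
  "moves": [
    {"dp":[-0.03,-0.024,0],"twist":0.08},
    {"dp":[-0.06,-0.048,0],"twist":0.18},
    {"dp":[-0.092,-0.073,0],"twist":0.28},
    {"dp":[-0.123,-0.098,0],"twist":0.38},
    {"dp":[-0.154,-0.123,0],"twist":0.48},
    {"dp":[-0.185,-0.148,0],"twist":0.58},
    {"dp":[-0.213,-0.17,0],"twist":0.66},
    {"dp":[-0.237,-0.19,0],"twist":0.7}
  ],
  "claw": -0.36
}}

```text
time_s: 0.77
tcp_pos: [364.7, 300.7, 222.5]
tcp_rot: [0.504, 0.863, -0.0, 0.0]
contact_force: [-0.5, -0.5, 0.4]
grip_width: 0.427
grasp_force: 0.0
```

Request:
{"fn": "apply_moves", "kwargs": {
  "moves": [
    {"dp":[-0.035,0.001,0],"twist":0.1},
    {"dp":[-0.075,0.002,0],"twist":0.2},
    {"dp":[-0.115,0.003,0],"twist":0.3},
    {"dp":[-0.155,0.004,0],"twist":0.4},
    {"dp":[-0.195,0.005,0],"twist":0.5},
    {"dp":[-0.235,0.006,0],"twist":0.6},
    {"dp":[-0.275,0.007,0],"twist":0.66},
    {"dp":[-0.304,0.007,0],"twist":0.66}
  ]
}}

```text
time_s: 1.43
tcp_pos: [522.1, 39.2, 222.5]
tcp_rot: [0.757, 0.653, -0.0, 0.0]
contact_force: [-0.3, 0.3, -1.1]
grip_width: 0.32
grasp_force: 0.0
```

Run:
```python
from h import *
s=read_state();print(s["time_s"],s["tcp_pos"],R.from_quat(s["tcp_rot"]).as_matrix().round(3).tolist(),s["grip_width"],s["contact_force"],s["joint_pos"])
```

```text
1.4333 [522.07431099  39.17932973 222.49539647] [[0.146, 0.989, 0.001], [0.989, -0.146, -0.001], [-0.001, 0.001, -1.0]] 0.3202498048716859 [-0.34975804  0.27408274 -1.13667229] [-5.64932356e-02  2.48946216e-01  1.67414031e+00 -8.52845904e-04
  1.21795897e+00  9.04535043e-02]
```

Request:
{"fn": "apply_moves", "kwargs": {
  "moves": [
    {"dp":[0,-0.002,0.03]},
    {"dp":[0,-0.002,0.06]},
    {"dp":[0,-0.002,0.085]},
    {"dp":[0,-0.002,0.105]},
    {"dp":[0,-0.002,0.12]},
    {"dp":[0,-0.002,0.132]},
    {"dp":[0,-0.002,0.138]},
    {"dp":[0,-0.002,0.138]}
  ]
}}

```text
validation failed for argument at $.mo...
```

Request:
{"fn": "apply_moves", "kwargs": {
  "moves": [
    {"dp":[0,0,0]},
    {"dp":[0,0,0]},
    {"dp":[0,0,0]},
    {"dp":[0,0,0]},
    {"dp":[0,0,0]}
  ],
  "claw": -1,
  "squeeze": 15
}}

```text
validation failed for argument at $.mo...
```

Request:
{"fn": "apply_moves", "kwargs": {
  "moves": [
    {"dp":[0,-0.002,0.03],"twist":0},
    {"dp":[0,-0.002,0.06],"twist":0},
    {"dp":[0,-0.002,0.085],"twist":0},
    {"dp":[0,-0.002,0.105],"twist":0},
    {"dp":[0,-0.002,0.12],"twist":0},
    {"dp":[0,-0.002,0.132],"twist":0},
    {"dp":[0,-0.002,0.138],"twist":0},
    {"dp":[0,-0.002,0.138],"twist":0}
  ]
}}

```text
time_s: 2.1
tcp_pos: [517.4, 42.5, 83.2]
tcp_rot: [0.755, 0.655, -0.001, -0.001]
contact_force: [-0.7, 0.4, -0.1]
grip_width: 0.323
grasp_force: 0.0
```

Request:
{"fn": "apply_moves", "kwargs": {
  "moves": [
    {"dp":[0,0,0],"twist":0},
    {"dp":[0,0,0],"twist":0},
    {"dp":[0,0,0],"twist":0},
    {"dp":[0,0,0],"twist":0},
    {"dp":[0,0,0],"twist":0}
  ],
  "claw": -1,
  "squeeze": 15
}}

```text
time_s: 2.52
tcp_pos: [519.8, 42.4, 85.6]
tcp_rot: [0.755, 0.655, 0.001, 0.001]
contact_force: [0.2, -0.6, 3.3]
grip_width: 0.108
grasp_force: 15.0
```

Request:
{"fn": "apply_moves", "kwargs": {
  "moves": [
    {"dp":[0,-0.007,0],"twist":0},
    {"dp":[0,-0.018,0],"twist":0},
    {"dp":[0,-0.03,0],"twist":0},
    {"dp":[0,-0.042,0],"twist":0},
    {"dp":[0,-0.054,0],"twist":0},
    {"dp":[0,-0.066,0],"twist":0},
    {"dp":[0,-0.075,0],"twist":0},
    {"dp":[0,-0.08,0],"twist":0}
  ]
}}

```text
time_s: 3.18
tcp_pos: [438.0, 54.3, 85.5]
tcp_rot: [0.755, 0.655, 0.0, 0.0]
contact_force: [13.2, -0.9, 4.1]
grip_width: 0.109
grasp_force: 15.0
```

Request:
{"fn": "apply_moves", "kwargs": {
  "moves": [
    {"dp":[0,-0.003,0],"twist":0},
    {"dp":[0,-0.005,0],"twist":0},
    {"dp":[0,-0.006,0],"twist":0},
    {"dp":[0,-0.006,0],"twist":0},
    {"dp":[0,-0.006,0],"twist":0}
  ]
}}

```text
time_s: 3.6
tcp_pos: [438.1, 54.3, 85.7]
tcp_rot: [0.755, 0.655, 0.003, 0.003]
contact_force: [11.6, -1.8, -7.0]
grip_width: 0.106
grasp_force: 15.0
```

Request:
{"fn": "apply_moves", "kwargs": {
  "moves": [
    {"dp":[0,0.004,0],"twist":0},
    {"dp":[0,0.005,0],"twist":0},
    {"dp":[0,0.005,0],"twist":0},
    {"dp":[0,0.005,0],"twist":0},
    {"dp":[0,0.005,0],"twist":0},
    {"dp":[0,0.005,-0.025],"twist":0},
    {"dp":[0,0.005,-0.06],"twist":0},
    {"dp":[0,0.005,-0.1],"twist":0}
  ],
  "claw": -0.36
}}

```text
time_s: 4.27
tcp_pos: [435.9, 54.0, 184.2]
tcp_rot: [0.755, 0.655, -0.002, -0.002]
contact_force: [2.3, 0.2, 0.8]
grip_width: 0.318
grasp_force: 0.0
```

Request:
{"fn": "apply_moves", "kwargs": {
  "moves": [
    {"dp":[0,0,-0.03],"twist":-0.1},
    {"dp":[0,0,-0.05],"twist":-0.2},
    {"dp":[0,0,-0.06],"twist":-0.3},
    {"dp":[0,0,-0.06],"twist":-0.4},
    {"dp":[0,0,-0.06],"twist":-0.5},
    {"dp":[0,0,-0.06],"twist":-0.6},
    {"dp":[0,0,-0.06],"twist":-0.7},
    {"dp":[0,0,-0.06],"twist":-0.8}
  ],
  "claw": 1
}}

```text
time_s: 4.93
tcp_pos: [437.6, 54.0, 244.3]
tcp_rot: [0.438, 0.899, -0.0, -0.001]
contact_force: [1.3, 0.1, -0.1]
grip_width: 0.888
grasp_force: 0.0
```

Request:
{"fn": "apply_moves", "kwargs": {
  "moves": [
    {"dp":[0,0,0],"twist":-0.1},
    {"dp":[0,0,0],"twist":-0.2},
    {"dp":[0,0,0],"twist":-0.3},
    {"dp":[0,0,0],"twist":-0.4},
    {"dp":[0,0,0],"twist":-0.5},
    {"dp":[0,0,0],"twist":-0.6},
    {"dp":[0,0,0],"twist":-0.7},
    {"dp":[0,0,0],"twist":-0.771}
  ]
}}

```text
time_s: 5.6
tcp_pos: [437.6, 54.0, 244.3]
tcp_rot: [0.068, 0.998, -0.0, -0.001]
contact_force: [0.6, -0.3, -0.5]
grip_width: 1.003
grasp_force: 0.0
```

Run:
```python
from h import *
s=read_state();print(s["time_s"],s["tcp_pos"],R.from_quat(s["tcp_rot"]).as_matrix().round(3).tolist(),s["grip_width"],s["contact_force"],s["joint_pos"])
for n in("scene","wrist","top"):
    c=camera_model(n);im,d=read_camera(n);np.savez(n+"1.npz",im=im,d=d,**{k:np.array(v) for k,v in c.items()})
    cv2.imwrite(f"pics/{n}1.png",im[:,:,::-1])
a=cv2.imread("pics/scene1.png")[130:290,180:400];b=cv2.imread("pics/wrist1.png")
cv2.imwrite("pics/c1.png",np.hstack([cv2.resize(a,(400,290)),cv2.resize(b,(400,290))]))
```

```text
5.6 [437.57508297  53.99575793 244.26842014] [[-0.991, 0.136, -0.001], [0.136, 0.991, -0.0], [0.001, -0.0, -1.0]] 1.0026821449591936 [ 0.55304657 -0.27832849 -0.45808227] [-3.40462863e-02  1.04142319e-01  1.80208330e+00 -1.12707166e-04
  1.23679510e+00 -1.46816146e+00]
```

View pics/c1.png

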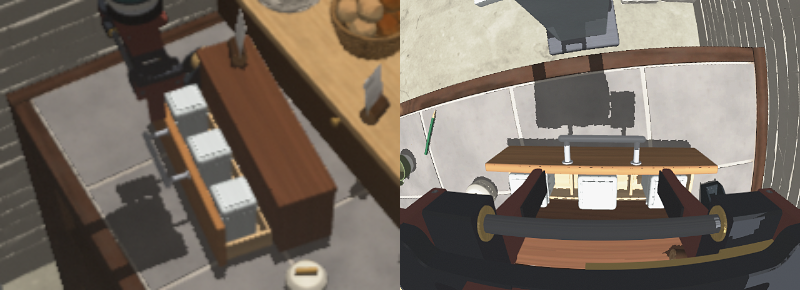

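The crops show the drawer open with its three white-metal lids in a row (scene crop at (185,100), (207,145) and (232,190)). The wrist view shows the same.

Run:
```python
from h import *
for n in("scene","top"):
    z=np.load(n+"1.npz");P=cloud(z["d"],camera_model(n));hsv=cv2.cvtColor(z["im"],cv2.COLOR_RGB2HSV)
    m=((z["d"]>0)&(abs(P[...,2]-109)<5)&(hsv[...,1]<50)&(P[...,0]>470)&(P[...,0]<590)&(abs(P[...,1]-42)<160)).astype(np.uint8)
    k,l,st,_=cv2.connectedComponentsWithStats(m)
    for i in range(1,k):
        if st[i,4]>60: q=P[l==i];print(n,st[i,4],q.mean(0).round(1),cv2.minAreaRect(q[:,:2].astype(np.float32)))
```

```text
scene 235 [535.  136.6 109.3] ((536.3062133789062, 138.99490356445312), (60.35567855834961, 57.24290466308594), 82.8619155883789)
scene 269 [520.6  32.2 109.3] ((521.3533935546875, 35.28047561645508), (61.828643798828125, 56.7333869934082), 80.61627197265625)
scene 300 [505.2 -71.8 109.3] ((506.40673828125, -70.41525268554688), (61.36311340332031, 57.751853942871094), 82.1470718383789)
top 271 [524.   29.3 108.6] ((523.1390380859375, 28.324176788330078), (42.37309265136719, 48.64909744262695), 88.28089904785156)
top 466 [503.1 -69.1 108.1] ((503.81805419921875, -68.96243286132812), (56.078487396240234, 56.34229278564453), 82.28628540039062)
```

Request:
{"fn": "apply_moves", "kwargs": {
  "moves": [
    {"dp":[-0.02,0.025,0],"twist":0},
    {"dp":[-0.045,0.05,0],"twist":0},
    {"dp":[-0.068,0.075,0],"twist":0},
    {"dp":[-0.086,0.098,0],"twist":0},
    {"dp":[-0.086,0.098,0.03],"twist":0},
    {"dp":[-0.086,0.098,0.065],"twist":0},
    {"dp":[-0.086,0.098,0.09],"twist":0},
    {"dp":[-0.086,0.098,0.1],"twist":0}
  ],
  "claw": 1,
  "squeeze": 35
}}

```text
time_s: 6.42
tcp_pos: [534.6, 138.6, 140.9]
tcp_rot: [0.072, 0.997, -0.001, -0.003]
contact_force: [-1.3, -0.5, 0.2]
grip_width: 0.998
grasp_force: 0.0
```

Request:
{"fn": "apply_moves", "kwargs": {
  "moves": [
    {"dp":[0,0,0.01],"twist":0},
    {"dp":[0,0,0.025],"twist":0},
    {"dp":[0,0,0.04],"twist":0},
    {"dp":[0,0,0.055],"twist":0},
    {"dp":[0,0,0.068],"twist":0},
    {"dp":[0,0,0.077],"twist":0},
    {"dp":[0,0,0.08],"twist":0},
    {"dp":[0,0,0.08],"twist":0}
  ]
}}

```text
time_s: 7.08
tcp_pos: [537.6, 138.7, 64.7]
tcp_rot: [0.071, 0.997, -0.0, -0.0]
contact_force: [0.7, -0.4, 0.3]
grip_width: 0.998
grasp_force: 0.0
```

Request:
{"fn": "apply_moves", "kwargs": {
  "moves": [
    {"dp":[0,0,0],"twist":0},
    {"dp":[0,0,0],"twist":0},
    {"dp":[0,0,0],"twist":0},
    {"dp":[0,0,0],"twist":0},
    {"dp":[0,0,0],"twist":0},
    {"dp":[0,0,0],"twist":0},
    {"dp":[0,0,0],"twist":0},
    {"dp":[0,0,0],"twist":0}
  ],
  "claw": -1,
  "squeeze": 20
}}

```text
time_s: 7.75
tcp_pos: [537.8, 139.0, 65.1]
tcp_rot: [0.071, 0.997, 0.0, 0.0]
contact_force: [-0.9, 0.8, 5.1]
grip_width: 0.637
grasp_force: 20.0
```

Request:
{"fn": "apply_moves", "kwargs": {
  "moves": [
    {"dp":[0,0,0],"twist":0},
    {"dp":[0,0,-0.005],"twist":0},
    {"dp":[0,0,-0.015],"twist":0},
    {"dp":[0,0,-0.025],"twist":0},
    {"dp":[0,0,-0.035],"twist":0},
    {"dp":[0,0,-0.042],"twist":0},
    {"dp":[0,0,-0.045],"twist":0},
    {"dp":[0,0,-0.045],"twist":0}
  ],
  "squeeze": 35
}}

```text
time_s: 8.42
tcp_pos: [538.3, 138.9, 110.9]
tcp_rot: [0.071, 0.997, 0.0, 0.001]
contact_force: [-0.3, -0.5, -0.7]
grip_width: 0.636
grasp_force: 35.0
```

Request:
{"fn": "apply_moves", "kwargs": {
  "moves": [
    {"dp":[0,0,0],"twist":0},
    {"dp":[0,0,0],"twist":0},
    {"dp":[0,0,0],"twist":0},
    {"dp":[0,0,0],"twist":0}
  ]
}}

```text
time_s: 8.75
tcp_pos: [537.1, 138.7, 109.1]
tcp_rot: [0.071, 0.997, -0.0, -0.001]
contact_force: [0.9, -0.2, -0.8]
grip_width: 0.632
grasp_force: 35.0
```

Request:
{"fn": "apply_moves", "kwargs": {
  "moves": [
    {"dp":[0,0,0],"twist":0},
    {"dp":[0,0,0],"twist":0},
    {"dp":[0,0,0],"twist":0}
  ]
}}

```text
time_s: 9.0
tcp_pos: [537.4, 138.8, 109.5]
tcp_rot: [0.071, 0.997, -0.0, -0.0]
contact_force: [0.1, 0.3, -0.7]
grip_width: 0.633
grasp_force: 35.0
```

Run:
```python
from h import *
s=read_state();print({k:np.round(v,3) for k,v in s.items()})
im,d=read_camera("wrist");cv2.imwrite("pics/w2.png",im[:,:,::-1]);im,_=read_camera("scene")
b=cv2.resize(im[130:290,180:400,::-1],(400,290));cv2.imwrite("pics/c2.png",np.hstack([b,cv2.resize(im[0:0+1,0:1] if 0 else cv2.imread("pics/w2.png"),(400,290))]))
```

```text
{'time_s': np.float64(9.0), 'joint_pos': array([ 0.128,  0.424,  1.732, -0.   ,  0.987, -1.301]), 'joint_vel': array([-0.   , -0.001, -0.001,  0.001,  0.   ,  0.002]), 'effort': array([ 0.0000e+00, -5.0524e+01, -2.1624e+01,  4.0000e-03,  8.1000e-02,
       -0.0000e+00]), 'tcp_pos': array([537.378, 138.795, 109.467]), 'tcp_rot': array([ 0.071,  0.997, -0.   , -0.   ]), 'contact_force': array([ 0.08 ,  0.253, -0.708]), 'torque': array([0.007, 0.004, 0.012]), 'grasp_force': np.float64(35.0), 'grip_width': np.float64(0.633)}
```

View pics/c2.png

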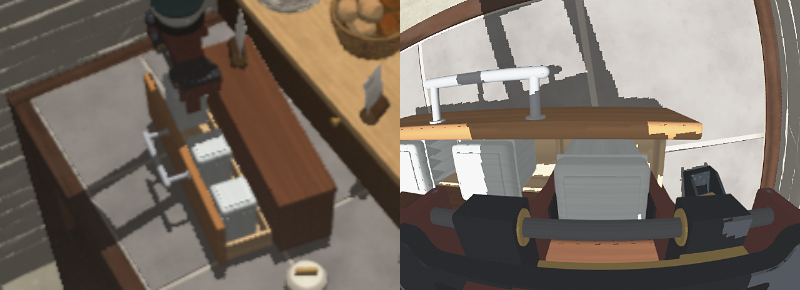

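The left tin hangs in the fingers at wrist-crop (600,185), clear of the drawer, and reads only about 0.7 N. I'll stand it back and go to the middle one.

Request:
{"fn": "apply_moves", "kwargs": {
  "moves": [
    {"dp":[0,0,0.008],"twist":0},
    {"dp":[0,0,0.018],"twist":0},
    {"dp":[0,0,0.028],"twist":0},
    {"dp":[0,0,0.036],"twist":0},
    {"dp":[0,0,0.041],"twist":0},
    {"dp":[0,0,0.044],"twist":0},
    {"dp":[0,0,0.045],"twist":0},
    {"dp":[0,0,0.045],"twist":0}
  ]
}}

```text
time_s: 9.77
tcp_pos: [538.4, 138.3, 65.1]
tcp_rot: [0.071, 0.998, -0.0, 0.001]
contact_force: [0.5, -2.0, 4.3]
grip_width: 0.631
grasp_force: 35.0
```

Request:
{"fn": "apply_moves", "kwargs": {
  "moves": [
    {"dp":[0,0,0],"twist":0},
    {"dp":[0,0,0],"twist":0},
    {"dp":[0,0,0],"twist":0},
    {"dp":[0,0,0],"twist":0},
    {"dp":[0,0,0],"twist":0},
    {"dp":[0,0,0],"twist":0},
    {"dp":[0,0,0],"twist":0},
    {"dp":[0,0,0],"twist":0}
  ],
  "claw": 1
}}

```text
time_s: 10.43
tcp_pos: [537.4, 138.8, 64.6]
tcp_rot: [0.071, 0.997, -0.0, -0.0]
contact_force: [-0.3, 0.7, -0.7]
grip_width: 1.0
grasp_force: 0.0
```

Request:
{"fn": "apply_moves", "kwargs": {
  "moves": [
    {"dp":[0,0,-0.015],"twist":0},
    {"dp":[0,0,-0.04],"twist":0},
    {"dp":[0,0,-0.065],"twist":0},
    {"dp":[0,0,-0.08],"twist":0},
    {"dp":[0,-0.03,-0.08],"twist":0},
    {"dp":[0,-0.065,-0.08],"twist":0},
    {"dp":[0,-0.095,-0.08],"twist":0},
    {"dp":[0,-0.105,-0.08],"twist":0}
  ]
}}

```text
time_s: 11.1
tcp_pos: [522.0, 31.9, 144.9]
tcp_rot: [0.071, 0.997, -0.001, -0.0]
contact_force: [-0.2, 0.2, 0.1]
grip_width: 1.003
grasp_force: 0.0
```

Run:
```python
from h import *
s=read_state();print(s["time_s"],s["tcp_pos"],s["tcp_rot"],s["contact_force"],s["grip_width"])
P=None
n="scene";im,d=read_camera(n);P=cloud(d,camera_model(n));hsv=cv2.cvtColor(im,cv2.COLOR_RGB2HSV)
m=((d>0)&(abs(P[...,2]-109)<5)&(hsv[...,1]<50)&(P[...,0]>470)&(P[...,0]<590)&(abs(P[...,1]-42)<160)).astype(np.uint8)
k,l,st,_=cv2.connectedComponentsWithStats(m)
for i in range(1,k):
    if st[i,4]>60: q=P[l==i];print(n,st[i,4],q.mean(0).round(1),cv2.minAreaRect(q[:,:2].astype(np.float32)))
```

```text
11.1 [521.97422741  31.92130072 144.85096713] [ 7.14493481e-02  9.97443981e-01 -7.01855895e-04 -5.33132483e-05] [-0.21113747  0.18897486  0.07334685] 1.0026647649858915
scene 155 [525.2 137.4 109.6] ((526.345703125, 138.64999389648438), (61.554752349853516, 35.55103302001953), 80.32801818847656)
scene 164 [514.   31.4 108.8] ((524.1304931640625, 33.23432922363281), (58.911766052246094, 57.766990661621094), 79.48524475097656)
scene 297 [506.8 -73.3 109.4] ((507.62664794921875, -71.43522644042969), (58.78695297241211, 56.38015365600586), 82.1366958618164)
```

Left tin stands back in its bay at about the same spot. Next is the middle tin, at y≈34, with the tool on it.

Request:
{"fn": "apply_moves", "kwargs": {
  "moves": [
    {"dp":[0,0.002,0.01],"twist":0},
    {"dp":[0,0.002,0.025],"twist":0},
    {"dp":[0,0.002,0.04],"twist":0},
    {"dp":[0,0.002,0.055],"twist":0},
    {"dp":[0,0.002,0.068],"twist":0},
    {"dp":[0,0.002,0.077],"twist":0},
    {"dp":[0,0.002,0.08],"twist":0},
    {"dp":[0,0.002,0.08],"twist":0}
  ]
}}

```text
time_s: 11.82
tcp_pos: [522.4, 37.8, 63.6]
tcp_rot: [0.07, 0.998, 0.0, -0.001]
contact_force: [0.2, 0.2, -0.1]
grip_width: 1.0
grasp_force: 0.0
```

Request:
{"fn": "apply_moves", "kwargs": {
  "moves": [
    {"dp":[0,0,0],"twist":0},
    {"dp":[0,0,0],"twist":0},
    {"dp":[0,0,0],"twist":0},
    {"dp":[0,0,0],"twist":0},
    {"dp":[0,0,0],"twist":0},
    {"dp":[0,0,0],"twist":0},
    {"dp":[0,0,0],"twist":0},
    {"dp":[0,0,0],"twist":0}
  ],
  "claw": -1,
  "squeeze": 20
}}

```text
time_s: 12.48
tcp_pos: [523.3, 36.3, 65.2]
tcp_rot: [0.071, 0.997, -0.0, 0.0]
contact_force: [-1.5, -3.0, 5.3]
grip_width: 0.636
grasp_force: 20.0
```

Request:
{"fn": "apply_moves", "kwargs": {
  "moves": [
    {"dp":[0,0,0],"twist":0},
    {"dp":[0,0,-0.005],"twist":0},
    {"dp":[0,0,-0.015],"twist":0},
    {"dp":[0,0,-0.025],"twist":0},
    {"dp":[0,0,-0.035],"twist":0},
    {"dp":[0,0,-0.042],"twist":0},
    {"dp":[0,0,-0.045],"twist":0},
    {"dp":[0,0,-0.045],"twist":0}
  ],
  "squeeze": 35
}}

```text
time_s: 13.15
tcp_pos: [523.7, 36.9, 110.8]
tcp_rot: [0.071, 0.997, 0.0, 0.001]
contact_force: [-0.1, -0.1, -5.3]
grip_width: 0.634
grasp_force: 35.0
```

Request:
{"fn": "apply_moves", "kwargs": {
  "moves": [
    {"dp":[0,0,0],"twist":0},
    {"dp":[0,0,0],"twist":0},
    {"dp":[0,0,0],"twist":0},
    {"dp":[0,0,0],"twist":0},
    {"dp":[0,0,0],"twist":0},
    {"dp":[0,0,0],"twist":0}
  ]
}}

```text
time_s: 13.65
tcp_pos: [522.8, 36.8, 109.4]
tcp_rot: [0.071, 0.997, -0.0, -0.0]
contact_force: [-0.5, 0.0, -4.7]
grip_width: 0.635
grasp_force: 35.0
```

Request:
{"fn": "apply_moves", "kwargs": {
  "moves": [
    {"dp":[0,0,0],"twist":0}
  ]
}}

```text
time_s: 13.73
tcp_pos: [522.9, 36.8, 109.5]
tcp_rot: [0.071, 0.997, -0.0, -0.0]
contact_force: [0.2, 0.1, -5.2]
grip_width: 0.639
grasp_force: 35.0
```

Request:
{"fn": "apply_moves", "kwargs": {
  "moves": [
    {"dp":[0,0,0],"twist":0}
  ]
}}

```text
time_s: 13.82
tcp_pos: [522.9, 36.8, 109.6]
tcp_rot: [0.071, 0.997, -0.0, -0.0]
contact_force: [0.3, -0.0, -6.0]
grip_width: 0.636
grasp_force: 35.0
```

Run:
```python
from h import *
s=read_state();print({k:np.round(v,3) for k,v in s.items()})
```

```text
{'time_s': np.float64(13.817), 'joint_pos': array([-0.061,  0.386,  1.799, -0.   ,  0.956, -1.49 ]), 'joint_vel': array([ 0.001, -0.002,  0.   ,  0.003, -0.001,  0.   ]), 'effort': array([-2.0000e-03, -4.9693e+01, -2.2188e+01, -9.0000e-03,  7.5000e-02,
        0.0000e+00]), 'tcp_pos': array([522.884,  36.809, 109.571]), 'tcp_rot': array([ 0.071,  0.997, -0.   , -0.   ]), 'contact_force': array([ 0.3  , -0.032, -5.989]), 'torque': array([ 0.009, -0.029,  0.039]), 'grasp_force': np.float64(34.994), 'grip_width': np.float64(0.636)}
```

Middle reads about 5.3 N. I'll return it and try the right one, at about (507,-70).

Request:
{"fn": "apply_moves", "kwargs": {
  "moves": [
    {"dp":[0,0,0.008],"twist":0},
    {"dp":[0,0,0.018],"twist":0},
    {"dp":[0,0,0.028],"twist":0},
    {"dp":[0,0,0.036],"twist":0},
    {"dp":[0,0,0.041],"twist":0},
    {"dp":[0,0,0.044],"twist":0},
    {"dp":[0,0,0.045],"twist":0},
    {"dp":[0,0,0.045],"twist":0}
  ]
}}

```text
time_s: 14.48
tcp_pos: [524.2, 36.5, 65.2]
tcp_rot: [0.071, 0.997, -0.0, 0.001]
contact_force: [0.7, -1.2, -1.0]
grip_width: 0.64
grasp_force: 35.0
```

Request:
{"fn": "apply_moves", "kwargs": {
  "moves": [
    {"dp":[0,0,0],"twist":0},
    {"dp":[0,0,0],"twist":0},
    {"dp":[0,0,0],"twist":0},
    {"dp":[0,0,0],"twist":0},
    {"dp":[0,0,0],"twist":0},
    {"dp":[0,0,0],"twist":0},
    {"dp":[0,0,0],"twist":0},
    {"dp":[0,0,0],"twist":0}
  ],
  "claw": 1
}}

```text
time_s: 15.15
tcp_pos: [522.9, 36.8, 64.6]
tcp_rot: [0.071, 0.997, -0.0, -0.0]
contact_force: [-0.3, 0.5, 0.1]
grip_width: 0.999
grasp_force: 0.0
```

Request:
{"fn": "apply_moves", "kwargs": {
  "moves": [
    {"dp":[0,0,-0.015],"twist":0},
    {"dp":[0,0,-0.04],"twist":0},
    {"dp":[0,0,-0.065],"twist":0},
    {"dp":[0,0,-0.08],"twist":0},
    {"dp":[0,-0.03,-0.08],"twist":0},
    {"dp":[0,-0.065,-0.08],"twist":0},
    {"dp":[0,-0.095,-0.08],"twist":0},
    {"dp":[0,-0.105,-0.08],"twist":0}
  ]
}}

```text
time_s: 15.82
tcp_pos: [507.8, -70.2, 144.9]
tcp_rot: [0.071, 0.997, -0.001, 0.0]
contact_force: [-0.1, -1.1, -0.6]
grip_width: 0.996
grasp_force: 0.0
```

Request:
{"fn": "apply_moves", "kwargs": {
  "moves": [
    {"dp":[0,0,0.01],"twist":0},
    {"dp":[0,0,0.025],"twist":0},
    {"dp":[0,0,0.04],"twist":0},
    {"dp":[0,0,0.055],"twist":0},
    {"dp":[0,0,0.068],"twist":0},
    {"dp":[0,0,0.077],"twist":0},
    {"dp":[0,0,0.08],"twist":0},
    {"dp":[0,0,0.08],"twist":0}
  ]
}}

```text
time_s: 16.48
tcp_pos: [507.4, -66.2, 63.6]
tcp_rot: [0.071, 0.998, 0.0, -0.001]
contact_force: [-0.4, -0.1, 0.2]
grip_width: 1.002
grasp_force: 0.0
```

Request:
{"fn": "apply_moves", "kwargs": {
  "moves": [
    {"dp":[0,0,0],"twist":0},
    {"dp":[0,0,0],"twist":0},
    {"dp":[0,0,0],"twist":0},
    {"dp":[0,0,0],"twist":0},
    {"dp":[0,0,0],"twist":0},
    {"dp":[0,0,0],"twist":0},
    {"dp":[0,0,0],"twist":0},
    {"dp":[0,0,0],"twist":0}
  ],
  "claw": -1,
  "squeeze": 20
}}

```text
time_s: 17.15
tcp_pos: [508.5, -67.6, 65.2]
tcp_rot: [0.071, 0.997, -0.0, 0.001]
contact_force: [-1.1, -3.8, 5.7]
grip_width: 0.638
grasp_force: 20.0
```

Request:
{"fn": "apply_moves", "kwargs": {
  "moves": [
    {"dp":[0,0,0],"twist":0},
    {"dp":[0,0,-0.005],"twist":0},
    {"dp":[0,0,-0.015],"twist":0},
    {"dp":[0,0,-0.025],"twist":0},
    {"dp":[0,0,-0.035],"twist":0},
    {"dp":[0,0,-0.042],"twist":0},
    {"dp":[0,0,-0.045],"twist":0},
    {"dp":[0,0,-0.045],"twist":0}
  ],
  "squeeze": 35
}}

```text
time_s: 17.82
tcp_pos: [508.8, -67.2, 110.8]
tcp_rot: [0.071, 0.997, -0.0, 0.001]
contact_force: [0.0, 0.4, -2.2]
grip_width: 0.639
grasp_force: 35.0
```

Request:
{"fn": "apply_moves", "kwargs": {
  "moves": [
    {"dp":[0,0,0],"twist":0},
    {"dp":[0,0,0],"twist":0},
    {"dp":[0,0,0],"twist":0},
    {"dp":[0,0,0],"twist":0},
    {"dp":[0,0,0],"twist":0},
    {"dp":[0,0,0],"twist":0}
  ]
}}

```text
time_s: 18.32
tcp_pos: [507.9, -67.1, 109.4]
tcp_rot: [0.071, 0.997, -0.0, -0.0]
contact_force: [0.4, 0.2, -3.0]
grip_width: 0.634
grasp_force: 35.0
```

Request:
{"fn": "apply_moves", "kwargs": {
  "moves": [
    {"dp":[0,0,0],"twist":0}
  ]
}}

```text
time_s: 18.4
tcp_pos: [508.0, -67.1, 109.5]
tcp_rot: [0.071, 0.997, -0.0, -0.0]
contact_force: [-0.6, 0.8, -2.9]
grip_width: 0.638
grasp_force: 35.0
```

Request:
{"fn": "apply_moves", "kwargs": {
  "moves": [
    {"dp":[0,0,0],"twist":0}
  ]
}}

```text
time_s: 18.48
tcp_pos: [508.1, -67.1, 109.6]
tcp_rot: [0.071, 0.997, -0.0, -0.0]
contact_force: [-0.0, 0.1, -2.8]
grip_width: 0.637
grasp_force: 35.0
```

Right reads about 2.8 N, so the middle tin is heaviest. I'll return the right tin and fetch the middle one.

Request:
{"fn": "apply_moves", "kwargs": {
  "moves": [
    {"dp":[0,0,0.008],"twist":0},
    {"dp":[0,0,0.018],"twist":0},
    {"dp":[0,0,0.028],"twist":0},
    {"dp":[0,0,0.036],"twist":0},
    {"dp":[0,0,0.041],"twist":0},
    {"dp":[0,0,0.044],"twist":0},
    {"dp":[0,0,0.045],"twist":0},
    {"dp":[0,0,0.045],"twist":0}
  ]
}}

```text
time_s: 19.15
tcp_pos: [509.5, -67.3, 65.2]
tcp_rot: [0.071, 0.997, -0.0, 0.001]
contact_force: [0.4, 0.6, 3.0]
grip_width: 0.636
grasp_force: 35.0
```

Request:
{"fn": "apply_moves", "kwargs": {
  "moves": [
    {"dp":[0,0,0],"twist":0},
    {"dp":[0,0,0],"twist":0},
    {"dp":[0,0,0],"twist":0},
    {"dp":[0,0,0],"twist":0},
    {"dp":[0,0,0],"twist":0},
    {"dp":[0,0,0],"twist":0},
    {"dp":[0,0,0],"twist":0},
    {"dp":[0,0,0],"twist":0}
  ],
  "claw": 1
}}

```text
time_s: 19.82
tcp_pos: [508.1, -67.2, 64.7]
tcp_rot: [0.071, 0.997, -0.0, -0.0]
contact_force: [-0.1, 0.3, -0.7]
grip_width: 0.995
grasp_force: 0.0
```

Request:
{"fn": "apply_moves", "kwargs": {
  "moves": [
    {"dp":[0,0,-0.015],"twist":0},
    {"dp":[0,0,-0.04],"twist":0},
    {"dp":[0,0,-0.065],"twist":0},
    {"dp":[0,0,-0.08],"twist":0},
    {"dp":[0,0.03,-0.08],"twist":0},
    {"dp":[0,0.065,-0.08],"twist":0},
    {"dp":[0,0.095,-0.08],"twist":0},
    {"dp":[0,0.105,-0.08],"twist":0}
  ]
}}

```text
time_s: 20.48
tcp_pos: [523.2, 39.9, 144.9]
tcp_rot: [0.07, 0.998, 0.001, 0.0]
contact_force: [-0.4, -0.0, -0.9]
grip_width: 1.005
grasp_force: 0.0
```

Request:
{"fn": "apply_moves", "kwargs": {
  "moves": [
    {"dp":[0,0,0.01],"twist":0},
    {"dp":[0,0,0.025],"twist":0},
    {"dp":[0,0,0.04],"twist":0},
    {"dp":[0,0,0.055],"twist":0},
    {"dp":[0,0,0.068],"twist":0},
    {"dp":[0,0,0.077],"twist":0},
    {"dp":[0,0,0.08],"twist":0},
    {"dp":[0,0,0.08],"twist":0}
  ]
}}

```text
time_s: 21.15
tcp_pos: [522.1, 36.0, 63.6]
tcp_rot: [0.071, 0.997, -0.0, -0.001]
contact_force: [0.1, 0.5, 0.1]
grip_width: 1.001
grasp_force: 0.0
```

Request:
{"fn": "apply_moves", "kwargs": {
  "moves": [
    {"dp":[0,0,0],"twist":0},
    {"dp":[0,0,0],"twist":0},
    {"dp":[0,0,0],"twist":0},
    {"dp":[0,0,0],"twist":0},
    {"dp":[0,0,0],"twist":0},
    {"dp":[0,0,0],"twist":0},
    {"dp":[0,0,0],"twist":0},
    {"dp":[0,0,0],"twist":0}
  ],
  "claw": -1,
  "squeeze": 20
}}

```text
time_s: 21.82
tcp_pos: [523.2, 36.7, 65.1]
tcp_rot: [0.071, 0.997, -0.0, 0.0]
contact_force: [-1.9, -1.6, 6.3]
grip_width: 0.64
grasp_force: 20.0
```

Request:
{"fn": "apply_moves", "kwargs": {
  "moves": [
    {"dp":[0,0,0],"twist":0},
    {"dp":[0,0,-0.005],"twist":0},
    {"dp":[0,0,-0.015],"twist":0},
    {"dp":[0,0,-0.03],"twist":0},
    {"dp":[0,0,-0.045],"twist":0},
    {"dp":[0,0,-0.06],"twist":0},
    {"dp":[0,0,-0.072],"twist":0},
    {"dp":[0,0,-0.08],"twist":0}
  ],
  "squeeze": 35
}}

```text
time_s: 22.48
tcp_pos: [522.8, 37.0, 146.0]
tcp_rot: [0.071, 0.997, 0.0, 0.0]
contact_force: [-0.4, 0.2, -5.9]
grip_width: 0.637
grasp_force: 35.0
```

Request:
{"fn": "apply_moves", "kwargs": {
  "moves": [
    {"dp":[0,0,-0.015],"twist":0},
    {"dp":[0,0,-0.035],"twist":0},
    {"dp":[0,0,-0.05],"twist":0},
    {"dp":[0,0,-0.062],"twist":0},
    {"dp":[0,0,-0.068],"twist":0},
    {"dp":[0,0,-0.07],"twist":0},
    {"dp":[0,0,-0.07],"twist":0},
    {"dp":[0,0,-0.07],"twist":0}
  ]
}}

```text
time_s: 23.15
tcp_pos: [522.2, 36.9, 213.8]
tcp_rot: [0.071, 0.997, -0.0, -0.001]
contact_force: [-0.0, 0.6, -5.9]
grip_width: 0.637
grasp_force: 35.0
```

Request:
{"fn": "apply_moves", "kwargs": {
  "moves": [
    {"dp":[0,0,0],"twist":0},
    {"dp":[0,0,0],"twist":0},
    {"dp":[0,0,0],"twist":0},
    {"dp":[0,0,0],"twist":0},
    {"dp":[0,0,0],"twist":0},
    {"dp":[0,0,0],"twist":0}
  ]
}}

```text
time_s: 23.65
tcp_pos: [522.9, 36.8, 214.5]
tcp_rot: [0.071, 0.997, -0.0, -0.0]
contact_force: [-0.5, -0.4, -6.2]
grip_width: 0.636
grasp_force: 35.0
```

Run:
```python
from h import *
im,_=read_camera("scene");w,_=read_camera("wrist")
cv2.imwrite("pics/c3.png",np.hstack([cv2.resize(im[130:290,180:400],(400,290)),cv2.resize(w,(400,290))])[:,:,::-1])
s=read_state();print(s["time_s"],s["tcp_pos"],s["contact_force"],s["grip_width"])
```

```text
23.75 [522.94307813  36.82510249 214.62009122] [ 0.10667783  0.64521476 -6.34867836] 0.6408153814698405
```

View pics/c3.png

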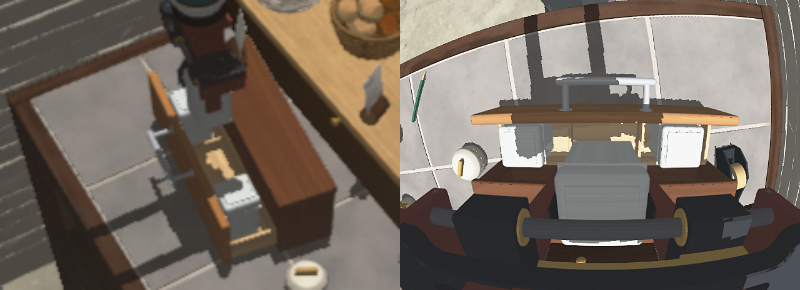

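The middle tin is held upright and high (wrist crop (600,180)), with its underside at about 170 mm. The other two stand in their bays at (522,145) and (682,145), and the drawer is open.

```bash
python3 -c "from rig import *; print(sign_off())"
```

```text
the job is handed in; nothing more can be done
None
```

I handed the job in with the middle tin, the heaviest, held upright about 170 mm above the counter (it pulled about 5.5 N, the right tin 2.8 N, the left 0.7 N), the drawer open, and the other two tins standing in their bays; `sign_off()` returned no verdict.

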